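Set the tile gauge to the sample tile and lock its cam lever

ROBOT

A 6-joint arm with a two-finger parallel gripper is mounted at the origin on the work surface. World frame = base frame: x ahead of the robot, y to its left, z up, the work surface at z = 0. Lengths are in mm, angles in degrees, forces in N, time in s.
With the tool pointing down it reaches from about 350 to 850 mm from the base axis. Payload 8.1 kg.
Tool frame: the origin (TCP) lies on the centre line of the jaws, within the pads' length; the fingertips stand 14 mm ahead of it and the grasp point (between the pads) lies 5 mm behind it; z points along the fingers, y is the line along which they close (so a half turn about z gives the same grasp; the last joint's range is limited). The gripper opens to 85 mm and grips with 20 to 120 N. Pads are 22 mm wide; open, the fingers measure 114 mm over their backs; the gripper's body (76 mm by 85 mm) begins 54 mm behind the grasp point. The pads swing forward as they close: fully open they stand 13 mm farther back than shut.
Start: joints at [58.247, 7.471, 85.268, -0, 87.261, -4.893], TCP at [271.07, 535.282, 245.292] pointing down, gripper open.
Joint ranges: [-169.43, 169.43], [-51.17, 129.36], [1.28, 143.12], [-76.62, 256.62], [0, 156.53], [-152.29, 152.29]. Speed limits (degrees/s): [136.94, 136.94, 159.86, 180, 180, 180].

INTERFACE

Orientations are given as [roll, pitch, yaw] about the fixed x, y, z axes, in that order (R = Rz(yaw) Ry(pitch) Rx(roll)).
In Python, from bench import sense, snapshot, camera_info, hand_in gives the robot as it stands. The module is installed in compiled form; this text tells all that it offers.
- The arm moves only by the tool apply_moves, never from a script. Its argument "deltas" is a list of rows, each a list of 7 numbers: the shift along the tool's x, y, z scaled (see below), then the turn, a rotation vector about the tool's x, y, z scaled (see below), then the opening, from 0 (shut) to 1 (fully open). In form: [[dx, dy, dz, ax, ay, az, claw], ...]. A call has 1 to 8 rows; each row shifts and turns the commanded pose from where the row before left it, along the tool's axes as they then stand; what a row does not reach is not made up. The controller multiplies each number of a shift by 0.03 m and each number of a turn by 0.08 rad. A row lasts 1/8 s, in which the tool goes at most 62.5 mm and 10.7 degrees, less where a joint would pass 70% of its speed; a pose out of reach is approached as far as the arm can. A call with a number of a shift or a turn outside -1 to 1 is refused whole. A call with a gripper value outside its range is refused whole. The fingers move at their own pace and stop on an object; "grip_force" is the grip in N (left out, the last holds). Time passes only in rows, so rows that do not move let the fingers close. It gives the time, the measured TCP pose, the force, the opening and the grip force at its end, in the units of the state.
- sense(): the state, without advancing time (a new reading comes with each control period).
- snapshot(name): name is "scene" or "top" or "wrist"; returns the picture (480x640x3 uint8, red, green, blue); there is no depth.
- camera_info(name): a dict with "vertical_fov" (degrees; the focal length in pixels is half the picture's height over the tangent of half this angle, whatever the lens; pixels are square), "cx", "cy" (the principal point, pixels), "origin" and "rotation" of the camera in the world; the wrist camera has in their place "tool_from_camera" (4x4, takes a point from camera to tool coordinates, whose origin is the TCP and whose axes are the flange's). Camera axes: x right, y up, looking along -z (the intrinsics and any distortion apply to the point x, -y, -z); pixel columns grow to the right and rows downward; lengths in mm; the calibration is good to about 2 mm. A picture is of the moment at which its call begins: read the wrist's pose just before it. camera_info takes no time and is no camera call.
- hand_in(): hands the job in; it is judged then, once.
The state is a dict: "time": time; "joint_pos": joint angles; "qd": joint speeds; "joint_efforts": joint torques, N m; "tool_pos": TCP position; "tcp_rot": TCP orientation; "ft_force": force on the tool from outside, world axes, zero at the start; "wrist_torque": the same for the moment, N m; "finger_gap": finger opening in mm; "grip_force": force on a finger pad.
Only numpy, scipy, OpenCV 4.12 (cv2) and the standard library are available. Lean on these libraries where they do the work, as an engineer would, in place of code of your own. Each camera call takes 0.05 s, during which the arm holds its last target. There are 200 camera calls.

TASK

Set the tile gauge to the width of the sample tile: with the red cam lever still standing open, slide the fence until it traps the terracotta tile snugly and squarely against the fixed end stop. Then flip the red lever down to lock the fence there, and leave the other things on the bench where they are.

Things in the scene. Friction and masses are not known exactly. Their poses are not given: they have to be found in the camera images.
- gauge: Tile gauge fixed to the bench: grey laminate board 220 (x) x 440 (y) x 18 mm, origin at the centre of its underside, its position and yaw on the bench vary. Its y axis is the slide direction, towards the dark wooden end stop (150 x 25 mm, 32 mm above the board) that stands across the board at its +y end. An aluminium rail (30 wide, 30 mm high) runs along y at x = +70 mm; the fence rides on it.
- stop_face (a point): Middle of the foot of the end stop's face that looks to the fence, at gauge (-25, 175, 18) mm; axes as the gauge's.
- fence (a joint): Travel of the fence in m, 0 to 0.16, growing towards the end stop; it sits on the gauge, slides with about 3 N of friction while the lever is open, and is held by the cam when the lever is locked. With the tile trapped against the stop it reads about 0.135.
- fence_face (a point): Foot of the fence beam's face that looks to the end stop, at gauge x = -25 mm, at board height; axes as the gauge's. Its y distance to stop_face is the opening of the gauge. The fence: brown wooden beam along x (-110 to +45 mm), 30 thick in y, top 54 mm above the bench; grey carriage over the rail (x 45 to 95, 76 long in y, up to 88 mm above the bench).
- knob_grip (a point): Centre of the upright round wooden knob on the near end of the fence beam (gauge x = -92 mm), to grip or push: diameter 32 mm, from 64 to 98 mm above the bench; this point is 80 mm above the bench.
- lever (a joint): Angle of the cam lever in rad about an axis along the gauge's y. 0: standing open, leaning 5 degrees beyond upright to the gauge's +x. It grows as the lever is folded towards the gauge's -x, down over the fence beam; elevation above level = 95 degrees minus the angle. The cam begins to bind near 0.7; locked above 1.2, end stop at 1.45 (12 degrees above level). It stays where it is left.
- lever_hinge (a point): Point on the lever's hinge axis, on the fence carriage at gauge x = +70 mm, 74 mm above the bench; axes as the gauge's.
- lever_tip (a point): Middle of the red grip of the lever, 100 mm from the hinge axis. The grip is 45 mm long (73 to 118 mm from the axis), 30 mm wide (gauge y) and 16 mm thick; between it and the cam the lever is a steel bar 18 mm wide and 10 mm thick.
- tile: Loose fired terracotta sample tile, 110 x 110 x 12 mm, about 0.3 kg, lying flat on the gauge board between fence and end stop, a little askew and up to 25 mm off the stop; origin at the centre of its underside, y axis towards the end stop when square.
- cutter: Bystander: round steel cutter ring, 56 mm across, 30 mm high, on the gauge board behind the fence.
- brush: Bystander: brush, 170 mm long, lying on the bench along the robot's side of the gauge.
- mug: Bystander: blue mug, 80 mm across, 95 mm high.
- bowl: Bystander: white bowl, 150 mm across, 60 mm high.
- strip_a: Bystander: pink-stained wooden thickness strip, 300 x 28 x 10 mm, flat on the bench to the left.
- strip_b: Bystander: brown wooden thickness strip, 300 x 28 x 10 mm, flat on the bench to the right.

How it is judged (in metres and radians):
On the way, in this order (a step that is already met when the one before it is completed fails the run):
1. With the lever still open (under 0.6 rad), the fence has trapped the tile flat and square against the end stop: no gap over 3.5 mm on either side (y of tile in the frame of fence_face below 0.0585 m and y of tile in the frame of stop_face above -0.0585 m and angle between the y axis of tile and the y axis of gauge, either way round below 0.06 rad and angle between tile's own z axis and vertical below 0.06 rad and z of tile in the frame of gauge below 0.024 m and x of tile in the frame of gauge between -0.065 and 0.005 m and value of joint lever below 0.6 rad), for 0.2 s.
2. The red lever is flipped down to lock (past 1.2 rad, that is lower than about 26 degrees above level) with the tile still trapped (y of tile in the frame of fence_face below 0.0585 m and y of tile in the frame of stop_face above -0.0585 m and angle between the y axis of tile and the y axis of gauge, either way round below 0.06 rad and angle between tile's own z axis and vertical below 0.06 rad and z of tile in the frame of gauge below 0.024 m and x of tile in the frame of gauge between -0.065 and 0.005 m and value of joint lever above 1.2 rad), for 0.2 s.
At the end, for the whole second after the job is handed in: The tile lies still, flat on the board and within 3.5 degrees of square, with no more than 3.5 mm of gap to the end stop and to the fence and its middle within 35 mm of its line (gauge x = -30 mm); the red lever is folded down past 1.2 rad (under about 26 degrees above level) (all of step 2 and linear speed of tile below 0.01 m/s); the robot touches nothing.
It fails at once if A bystander (cutter, brush, mug, bowl or a wooden strip) is moved more than 30 mm (distance of any of cutter, brush, mug, bowl, strip_a, strip_b from where it was at the start of the episode above 0.03 m).
It also fails if it takes over 45 s, if anything falls off the work surface, if the arm or the gripper's body presses on something with over 40 N, if the wrist force passes 120 N, or if a joint passes its speed limit or range.

## Working session

There is one attempt and no reset: what is moved stays moved. The work goes in short steps, Python scripts to look and compute and a tool call to move; the robot and the scene stay as the last step left them, time stands still between calls to the robot, and variables do not carry over. Pictures are saved under pics/ and viewed, at most 10 in all, crops included, and the job is handed in when it is done.

Besides the shell and the picture viewer there is one more tool, called after "Call:" as name(argument=value, ...), one argument or row to a line, values as JSON. apply_moves: Moves the arm, as the interface text tells. Its arguments: {"type":"object","properties":{"deltas":{"type":"array"},"grip_force":{"type":"number"}},"required":["deltas"]}

```bash
mkdir -p pics
python3 - <<'E'
from bench import *
import cv2,numpy as np
for n in("scene","top"):
    i=camera_info(n);print(n,i)
    cv2.imwrite(f"pics/{n}0.png",snapshot(n)[:,:,::-1])
print(camera_info("wrist"));print(sense())
E
```

```text
scene {'vertical_fov': 43.97578738617581, 'cx': 316.4873113975133, 'cy': 236.13761238333458, 'origin': array([1248.47046096,  619.80056807, 1035.47160439]), 'rotation': array([ 47.32348869,  -1.18257701, 131.28146998])}
top {'vertical_fov': 49.93682207823949, 'cx': 328.35143496043116, 'cy': 239.00692671650995, 'origin': array([ 219.26527581,    5.52131772, 1581.46669135]), 'rotation': array([ 12.21635398,  -0.38715726, -88.72118382])}
{'vertical_fov': 63.88822994006238, 'cx': 323.22820288396287, 'cy': 237.07763707172313, 'tool_from_camera': array([[ 8.39186026e-04,  9.57675691e-01,  2.87848166e-01,
         7.19369078e+01],
       [ 9.99999543e-01, -9.35317189e-04,  1.96439995e-04,
         2.65641210e-01],
       [ 4.57355145e-04,  2.87847870e-01, -9.57676038e-01,
        -1.28788522e+02],
       [ 0.00000000e+00,  0.00000000e+00,  0.00000000e+00,
         1.00000000e+00]])}
{'time': 0.1, 'joint_pos': array([ 5.82466182e+01,  7.51019996e+00,  8.53258950e+01,  2.35681245e-03,
        8.72623183e+01, -4.89204719e+00]), 'qd': array([ 0.09516949, -0.16797875, -0.12594373, -0.00862521,  0.02775595,
       -0.04469604]), 'joint_efforts': array([ 1.61421343e-03, -5.70948887e+01, -5.01945162e+01, -1.46447032e-04,
        8.06905300e-03,  3.19257265e-05]), 'tool_pos': array([270.79626976, 534.8611188 , 244.3280143 ]), 'tcp_rot': array([-1.79902146e+02, -1.07378865e-02,  1.53138542e+02]), 'ft_force': array([-0.36014852,  0.27786287,  0.40805407]), 'wrist_torque': array([ 0.01689286, -0.01890267, -0.0018329 ]), 'grip_force': 0.0, 'finger_gap': 85.00774307913619}
```

View pics/scene0.png

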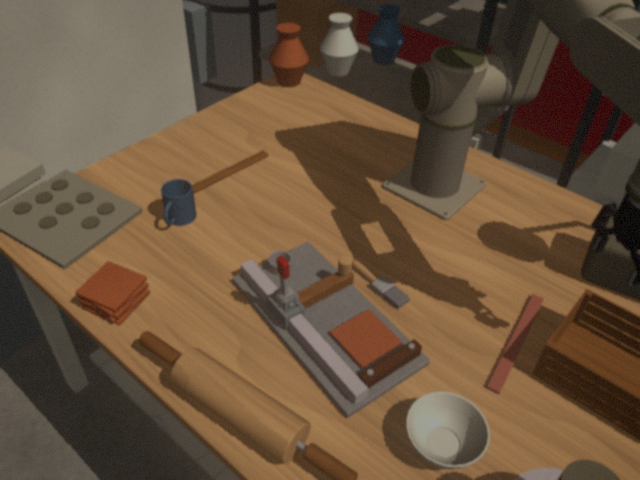

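View pics/top0.png

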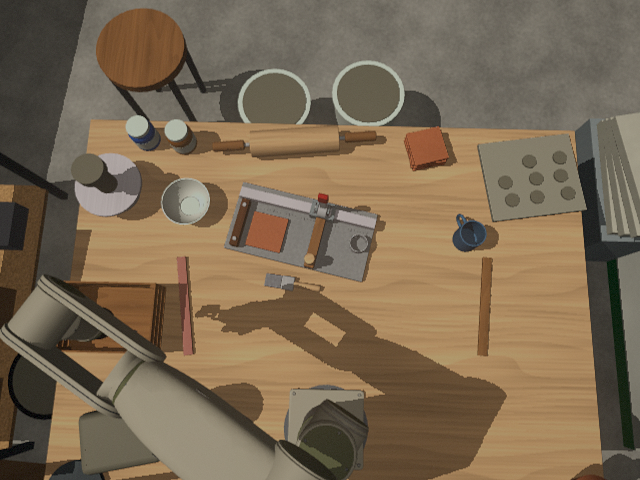

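The scene view shows the gauge with the lever at (284,270), the knob at (345,268), the tile at (365,340) and the stop at (392,362). In the top view the knob is at (309,260), the lever tip at (322,198), the tile at (267,232), the stop at (240,222) and the cutter at (359,243). The gauge's +y points to picture left, which is world +y.

```bash
cat > h.py <<'E'
import numpy as np,cv2
from scipy.spatial.transform import Rotation as R
from bench import *
def cam(n,s=None):
    i=camera_info(n); f=240/np.tan(np.radians(i["vertical_fov"]/2))
    if n=="wrist":
        s=s or sense(); T=i["tool_from_camera"]; Rt=R.from_euler("xyz",s["tcp_rot"],degrees=True).as_matrix()
        return f,i["cx"],i["cy"],Rt@T[:3,3]+s["tool_pos"],Rt@T[:3,:3]
    return f,i["cx"],i["cy"],np.array(i["origin"]),R.from_euler("xyz",i["rotation"],degrees=True).as_matrix()
def ray(c,p):
    f,cx,cy,o,M=c; p=np.atleast_2d(p).astype(float)
    d=np.c_[(p[:,0]-cx)/f,-(p[:,1]-cy)/f,-np.ones(len(p))]@M.T
    return o,d/np.linalg.norm(d,axis=1)[:,None]
def plane(c,p,z):
    o,d=ray(c,p); return o+d*((z-o[2])/d[:,2])[:,None]
def tri(c1,p1,c2,p2):
    o1,d1=ray(c1,p1);o2,d2=ray(c2,p2);d1=d1[0];d2=d2[0]
    t=np.linalg.lstsq(np.c_[d1,-d2],o2-o1,rcond=None)[0]
    a=o1+t[0]*d1;b=o2+t[1]*d2
    return (a+b)/2,np.linalg.norm(a-b)
def proj(c,P):
    f,cx,cy,o,M=c; q=(np.atleast_2d(P)-o)@M
    return np.c_[cx-f*q[:,0]/q[:,2],cy+f*q[:,1]/q[:,2]]
E
python3 - <<'E'
from h import *
ct,cs=cam("top"),cam("scene")
t=cv2.imread("pics/top0.png");s=cv2.imread("pics/scene0.png")
def blob(im,lo,hi,box):
    x0,y0,x1,y1=box;h=cv2.cvtColor(im[y0:y1,x0:x1],cv2.COLOR_BGR2HSV)
    m=cv2.inRange(h,lo,hi);n,l,st,c=cv2.connectedComponentsWithStats(m);k=1+np.argmax(st[1:,4])
    return c[k]+[x0,y0],(l==k).astype(np.uint8),st[k,4]
for nm,im,bx,c in(("top",t,(240,195,295,265),ct),("scene",s,(320,300,415,385),cs)):
    p,m,a=blob(im,(3,140,90),(14,255,255),bx)
    co=max(cv2.findContours(m,0,1)[0],key=cv2.contourArea)[:,0]+bx[:2]
    w=plane(c,co,30)[:,:2].astype(np.float32)
    print(nm,"tile",p,a,cv2.minAreaRect(w),cv2.boxPoints(cv2.minAreaRect(w)).round(1).tolist(),plane(c,p,30).round(1))
cv2.imwrite("pics/t1.png",cv2.resize(t[170:290,220:390],(800,565),interpolation=2))
cv2.imwrite("pics/s1.png",cv2.resize(s[235:415,225:435],(700,600),interpolation=2))
E
```

```text
top tile [266.54841402 231.61853088] 1198 ((574.6131591796875, 193.79586791992188), (108.46983337402344, 107.77912902832031), 77.50172424316406) [[510.29998779296875, 152.5], [615.5, 129.1999969482422], [639.0, 235.10000610351562], [533.7000122070312, 258.3999938964844]] [[574.1 193.8  30. ]]
scene tile [365.55617198 337.84466019] 2163 ((581.5941772460938, 199.0582275390625), (112.42977905273438, 107.61442565917969), 77.0354232788086) [[516.5, 156.3000030517578], [621.4000244140625, 132.1999969482422], [646.5999755859375, 241.8000030517578], [541.7999877929688, 265.8999938964844]] [[582.9 200.9  30. ]]
```

View pics/t1.png

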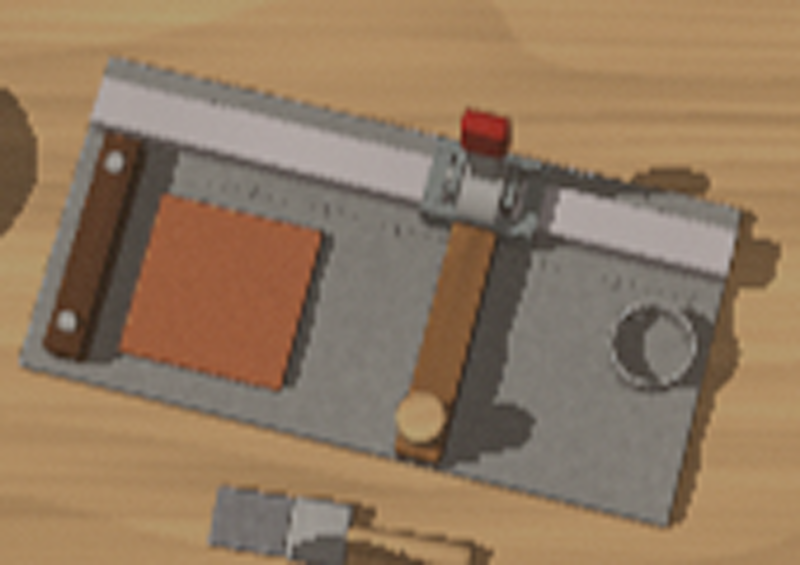

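View pics/s1.png

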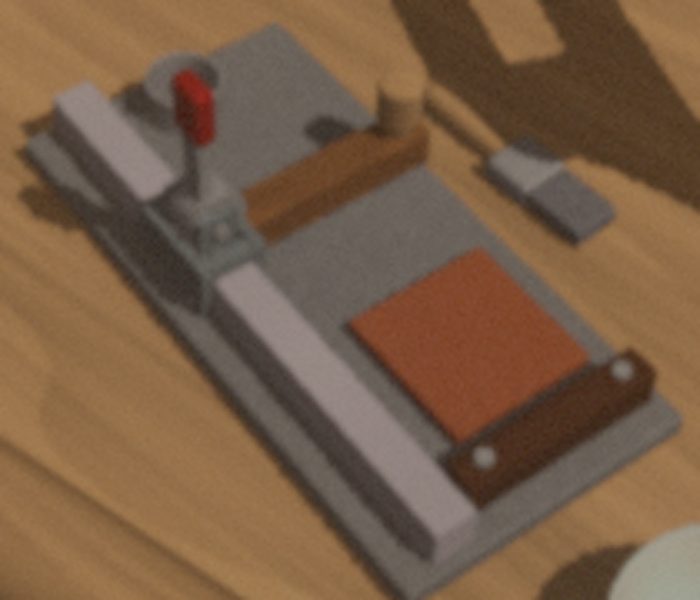

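Top crop (4.706×) shows the board corners at (108,58), (740,210), (668,525) and (22,365), with the knob top at (421,416) and the red grip at (487,130). In the scene crop (3.333×) the knob top is at (403,82), the grip top at about (190,78) and the stop screws at (484,456) and (622,370).

Run:
```python
from h import *
ct,cs=cam("top"),cam("scene")
T=lambda x,y:np.array([220+x/4.706,170+y/4.706]);S=lambda x,y:np.array([225+x/3.333,235+y/3.333])
b=np.array([T(108,58),T(740,210),T(668,525),T(22,365)]);B=plane(ct,b,18)[:,:2];print("board",B.round(1).tolist(),np.linalg.norm(np.diff(np.r_[B,B[:1]],axis=0),axis=1))
c=B.mean(0);u=(B[0]+B[3]-B[1]-B[2])/2;u/=np.linalg.norm(u);print("centre",c,"y dir",u,"yaw",np.degrees(np.arctan2(-u[0],u[1])))
G=lambda P:np.array([(P[:2]-c)@[u[1],-u[0]],(P[:2]-c)@u,P[2]])
for n,p,q in(("knobtop",(421,416),(403,82)),("screw+x",(115,161),(484,456)),("screw-x",(67,320),(622,370)),("tile c1",(163,197),(463,438)),("tile c2",(325,233),(350,324)),("tile c3",(280,388),(484,248)),("tile c4",(122,352),(590,355)),("grip top",(485,117),(186,76))):
    P,e=tri(ct,T(*p),cs,S(*q));print(n,P.round(1),"err",e.round(1),"gauge",G(P).round(1))
K=plane(ct,T(421,416),98)[0];print("knob plane",K,G(K))
```

```text
board [[735.6, 277.8], [639.8, -149.1], [427.6, -102.9], [523.3, 322.0]] [437.50068368 217.23467352 435.56785233 216.87849146]
centre [581.5777488   86.93628166] y dir [0.21931593 0.97565389] yaw -12.66885767982856
knobtop [481.4  58.1  92.5] err 3.4 gauge [-91.4 -50.1  92.5]
screw+x [654.7 265.1  47.2] err 2.4 gauge [ 32.3 189.8  47.2]
screw-x [547.5 290.   46.8] err 2.2 gauge [-77.8 190.7  46.8]
tile c1 [637.6 237.1  20.7] err 4.5 gauge [ 21.7 158.8  20.7]
tile c2 [616.  128.4  18.8] err 4.1 gauge [24.5 48.  18.8]
tile c3 [509.7 154.3  21.9] err 5.8 gauge [-84.9  50.   21.9]
tile c4 [532.4 258.4  19.3] err 3.7 gauge [-85.6 156.5  19.3]
grip top [646.8  20.1 193.1] err 1.1 gauge [ 78.3 -50.9 193.1]
knob plane [481.35823847  56.52972962  98.        ] [-91.11091417 -51.6460064   98.        ]
```

Call:
apply_moves(
  deltas=[
    [0,0,0,0,0,0,1],
  ],
)

```text
time: 0.22
tool_pos: [270.9, 535.1, 244.7]
tcp_rot: [-179.9, -0.0, 153.1]
ft_force: [0.3, -0.6, -0.0]
finger_gap: 85.5
grip_force: 0.0
```

Call:
apply_moves(
  deltas=[
    [-0.96,-0.79,0,0,0,0,1],
    [-0.96,-0.79,0,0,0,0,1],
    [-0.96,-0.79,0,0,0,0,1],
    [-0.96,-0.79,0,0,0,0,1],
    [-0.96,-0.79,0,0,0,0,1],
    [-0.96,-0.79,0,0,0,0,1],
    [-0.96,-0.79,0,0,0,0,1],
    [-0.96,-0.79,0,0,0,0,1],
  ],
)

```text
time: 1.23
tool_pos: [391.2, 260.9, 245.3]
tcp_rot: [180.0, 0.0, 153.1]
ft_force: [-0.2, -1.4, 1.0]
finger_gap: 85.4
grip_force: 0.0
```

Call:
apply_moves(
  deltas=[
    [-0.96,-0.79,0,0,0,0,1],
    [-0.96,-0.79,0,0,0,0,1],
    [-0.96,-0.79,0,0,0,0,1],
    [-0.96,-0.79,0,0,0,0,1],
    [0,0,0,0,0,-0.8,1],
    [0,0,0,0,0,-0.8,1],
    [0,0,0,0,0,-0.8,1],
    [0,0,0,0,0,-0.7,1],
  ],
)

```text
time: 2.22
tool_pos: [450.8, 125.3, 245.2]
tcp_rot: [-180.0, -0.0, 167.5]
ft_force: [0.2, 0.1, 0.1]
finger_gap: 85.2
grip_force: 0.0
```

Call:
apply_moves(
  deltas=[
    [0,0,0,0,0,0,1],
    [0,0,0,0,0,0,1],
  ],
)

```text
time: 2.48
tool_pos: [450.8, 125.4, 245.3]
tcp_rot: [-180.0, -0.0, 167.3]
ft_force: [-0.9, 0.4, 0.3]
finger_gap: 85.4
grip_force: 0.0
```

Run:
```python
from h import *
import pickle
s=sense();im=snapshot("wrist")[:,:,::-1];pickle.dump(s,open("w1.pkl","wb"));cv2.imwrite("pics/w1.png",im)
print(s["tool_pos"],s["tcp_rot"])
c=cam("wrist",s);print(proj(c,[[481.4,57,98],[646.8,20,190],[564.6,11.6,108]]))
```

```text
[450.8274603  125.42962671 245.2653436 ] [-1.79998169e+02 -4.75679145e-03  1.67278252e+02]
[[245.84483322 278.9137077 ]
 [234.28297872 566.23506088]
 [218.07876335 386.98602295]]
```

View pics/w1.png

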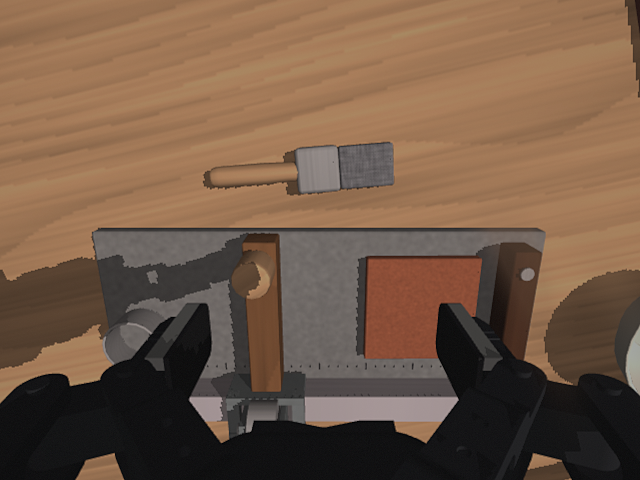

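The wrist view shows the knob at about (251,275), against a prediction of (246,279). The tile is at (365–482, 256–359), the stop on the right, and the board's near edge is level, so the yaw is good. Next I move over the knob and triangulate from a second wrist position.

Call:
apply_moves(
  deltas=[
    [-0.75,-1,0,0,0,0,1],
    [-0.75,-1,0,0,0,0,1],
    [0,0,1,0,0,0,1],
    [0,0,0.5,0,0,0,1],
    [0,0,0,0,0,0,1],
    [0,0,0,0,0,0,1],
  ],
)

```text
time: 3.28
tool_pos: [481.9, 57.4, 201.2]
tcp_rot: [180.0, 0.1, 167.4]
ft_force: [-0.8, 0.1, 0.4]
finger_gap: 85.3
grip_force: 0.0
```

Run:
```python
from h import *
import pickle
s=sense();im=snapshot("wrist")[:,:,::-1];pickle.dump(s,open("w2.pkl","wb"));cv2.imwrite("pics/w2.png",im)
print(s["tool_pos"],s["tcp_rot"])
print(proj(cam("wrist",s),[[481.4,57,98],[481.4,57,64]]))
a=cv2.imread("pics/w1.png")[225:315,205:305];b=im[140:400,190:450]
cv2.imwrite("pics/v2.png",np.hstack([cv2.resize(a,(430,387)),cv2.resize(b,(387,387))[:, :370]]))
```

```text
[481.9428405   57.43418883 201.18108071] [1.79984610e+02 5.35122997e-02 1.67380484e+02]
[[322.51632518 239.64239038]
 [322.61020993 225.61571698]]
```

View pics/v2.png

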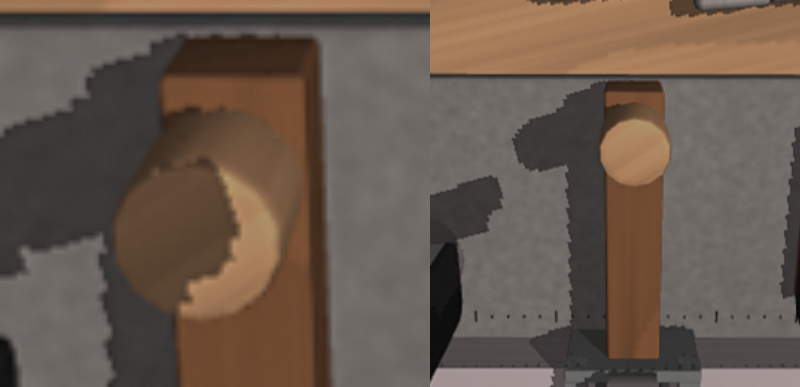

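Left crop (view 1): the knob top is centred at about (250.6,280.8). Right crop (view 2): about (327.7,242.1).

Run:
```python
from h import *
import pickle
a,b=[cam("wrist",pickle.load(open(f"w{i}.pkl","rb"))) for i in(1,2)]
print(tri(a,(250.6,280.8),b,(327.7,242.1)),plane(b,(327.7,242.1),98))
P,_=tri(b,(327.7,242.1),cam("top"),(309.46,258.4));print(P)
u=np.array([.219,.976]);K=plane(b,(327.7,242.1),98)[0];d=K[:2]-sense()["tool_pos"][:2];print("tool x,y",-d@[.976,-.219],d@u)
```

```text
(array([484.14444513,  59.78177765,  96.73630786]), np.float64(0.1053524992198776)) [[483.69824189  59.84173485  98.        ]]
[482.55632927  58.19543765  97.80102536]
tool x,y -0.9608688171786619 2.693165954027001
```

Call:
apply_moves(
  deltas=[
    [-0.03,0.09,1,0,0,0,1],
    [0,0,1,0,0,0,1],
    [0,0,1,0,0,0,1],
    [0,0,1,0,0,0,1],
    [0,0,0.2,0,0,0,1],
    [0,0,0,0,0,0,1],
    [0,0,0,0,0,0,0],
    [0,0,0,0,0,0,0],
  ],
  grip_force=30,
)

```text
time: 4.32
tool_pos: [484.1, 59.5, 75.7]
tcp_rot: [180.0, 0.1, 167.4]
ft_force: [-0.4, -0.8, -0.0]
finger_gap: 51.3
grip_force: 0.0
```

Call:
apply_moves(
  deltas=[
    [0,0,0,0,0,0,0],
    [0,0,0,0,0,0,0],
    [0,0,0,0,0,0,0],
    [0,0,0,0,0,0,0],
  ],
)

```text
time: 4.82
tool_pos: [483.6, 59.5, 75.1]
tcp_rot: [180.0, 0.1, 167.3]
ft_force: [-2.9, 0.6, 6.9]
finger_gap: 31.2
grip_force: 29.4
```

Call:
apply_moves(
  deltas=[
    [0,0.3,0,0,0,0,0],
    [0,0.3,0,0,0,0,0],
    [0,0.3,0,0,0,0,0],
    [0,0.3,0,0,0,0,0],
    [0,0.3,0,0,0,0,0],
    [0,0.3,0,0,0,0,0],
    [0,0.3,0,0,0,0,0],
    [0,0.3,0,0,0,0,0],
  ],
)

```text
time: 5.82
tool_pos: [499.5, 129.5, 75.1]
tcp_rot: [-180.0, 0.1, 167.3]
ft_force: [-1.8, -2.7, 6.2]
finger_gap: 31.5
grip_force: 29.6
```

Call:
apply_moves(
  deltas=[
    [0,0.2,0,0,0,0,0],
    [0,0.2,0,0,0,0,0],
    [0,0.1,0,0,0,0,0],
    [0,0.1,0,0,0,0,0],
    [0,0,0,0,0,0,0],
    [0,0,0,0,0,0,0],
  ],
)

```text
time: 6.58
tool_pos: [503.4, 146.9, 75.1]
tcp_rot: [-180.0, 0.1, 167.3]
ft_force: [-1.8, -2.2, 5.6]
finger_gap: 31.5
grip_force: 29.6
```

Call:
apply_moves(
  deltas=[
    [0,0.07,0,0,0,0,0],
    [0,0.07,0,0,0,0,0],
    [0,0.07,0,0,0,0,0],
    [0,0,0,0,0,0,0],
  ],
)

```text
time: 7.08
tool_pos: [504.8, 153.0, 75.1]
tcp_rot: [-180.0, 0.1, 167.3]
ft_force: [-1.1, -2.7, 6.8]
finger_gap: 31.7
grip_force: 29.7
```

Call:
apply_moves(
  deltas=[
    [0,0.05,0,0,0,0,0],
    [0,0.05,0,0,0,0,0],
    [0,0,0,0,0,0,0],
  ],
)

```text
time: 7.45
tool_pos: [505.4, 155.8, 75.1]
tcp_rot: [-180.0, 0.1, 167.3]
ft_force: [-2.0, -4.3, 6.2]
finger_gap: 31.4
grip_force: 29.7
```

Call:
apply_moves(
  deltas=[
    [0,0.04,0,0,0,0,0],
    [0,0.04,0,0,0,0,0],
    [0,0,0,0,0,0,0],
  ],
)

```text
time: 7.82
tool_pos: [505.9, 158.1, 75.1]
tcp_rot: [-180.0, 0.1, 167.3]
ft_force: [-1.8, -3.1, 6.2]
finger_gap: 31.2
grip_force: 29.7
```

Run:
```python
from h import *
s=sense();print(s["ft_force"],s["tool_pos"]);im=snapshot("wrist")[:,:,::-1];t=snapshot("top")[:,:,::-1]
cv2.imwrite("pics/w3.png",im);cv2.imwrite("pics/v3.png",np.vstack([im[120:480],cv2.resize(t[170:290,220:390],(640,240))]) if 0 else im)
```

```text
[-1.8452268  -3.11114873  6.18284192] [505.91776332 158.12898908  75.11655944]
```

View pics/v3.png

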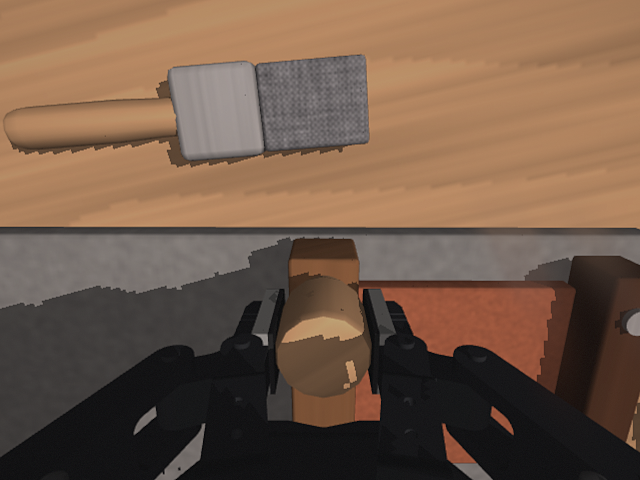

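The tile touches the fence, at column 358. Its far edge at column 575 is at or very near the stop's foot. I keep nudging until the force rises.

Call:
apply_moves(
  deltas=[
    [0,0.04,0,0,0,0,0],
    [0,0.04,0,0,0,0,0],
    [0,0,0,0,0,0,0],
  ],
)

```text
time: 8.3
tool_pos: [506.2, 159.5, 75.1]
tcp_rot: [-179.9, 0.0, 167.3]
ft_force: [-3.7, -9.3, 8.6]
finger_gap: 31.2
grip_force: 30.1
```

Call:
apply_moves(
  deltas=[
    [0,0.04,0,0,0,0,0],
    [0,0.02,0,0,0,0,0],
    [0,0,0,0,0,0,0],
  ],
)

```text
time: 8.68
tool_pos: [506.3, 159.6, 75.1]
tcp_rot: [-179.7, 0.0, 167.3]
ft_force: [-6.6, -18.2, 13.5]
finger_gap: 31.3
grip_force: 31.0
```

Call:
apply_moves(
  deltas=[
    [0,0,0,0,0,0,0],
    [0,-0.03,0,0,0,0,0],
    [0,0,0,0,0,0,0.5],
    [0,0,0,0,0,0,1],
    [0,0,0,0,0,0,1],
    [0,0,0,0,0,0,1],
    [0,0,-1,0,0,0,1],
    [0,0,-1,0,0,0,1],
  ],
)

```text
time: 9.68
tool_pos: [505.6, 161.9, 134.5]
tcp_rot: [-180.0, -0.1, 167.4]
ft_force: [0.6, 0.2, 0.1]
finger_gap: 85.3
grip_force: 0.0
```

Call:
apply_moves(
  deltas=[
    [0,0,-1,0,0,0,1],
    [0,0,-1,0,0,0,0],
    [0,0,-1,0,0,0,0],
    [0,0,-1,0,0,0,0],
    [0,0,0,0,0,0,0],
    [0,0,0,0,0,0,0],
  ],
)

```text
time: 10.42
tool_pos: [505.8, 161.9, 253.4]
tcp_rot: [-180.0, -0.0, 167.4]
ft_force: [-0.7, 1.1, -0.6]
finger_gap: -0.2
grip_force: 0.0
```

Run:
```python
from h import *
import pickle
s=sense();im=snapshot("wrist")[:,:,::-1];pickle.dump(s,open("w4.pkl","wb"));cv2.imwrite("pics/w4.png",im)
cv2.imwrite("pics/top4.png",snapshot("top")[:,:,::-1]);cv2.imwrite("pics/scene4.png",snapshot("scene")[:,:,::-1])
print(s["tool_pos"],s["tcp_rot"],s["ft_force"])
sc=cv2.resize(cv2.imread("pics/scene4.png")[235:415,225:435],(420,360))
cv2.imwrite("pics/v4.png",np.hstack([cv2.resize(im,(380,285)),sc[:285]]))
```

```text
[505.81025256 161.93807987 253.40466199] [-1.79980599e+02 -4.77863243e-02  1.67356541e+02] [-0.71273247  1.09044711 -0.61354942]
```

View pics/v4.png

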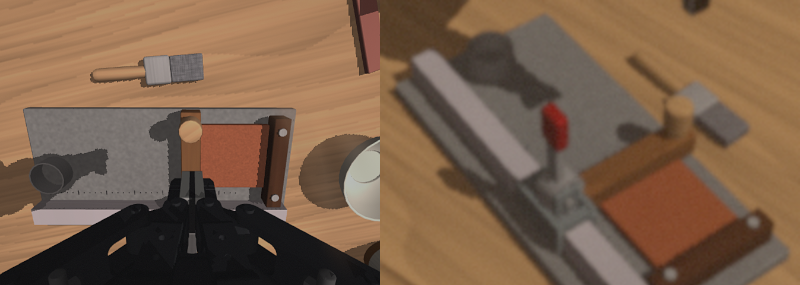

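Tile is trapped squarely between the fence and the stop, and the lever is still open. Now I locate the red grip in both fixed views.

Run:
```python
from h import *
c0=np.array([581.6,86.9]);u=np.array([.2193,.9757]);G=lambda P:np.r_[(P[:2]-c0)@[u[1],-u[0]],(P[:2]-c0)@u,P[2]].round(1)
ps=[]
for n,bx in(("top",(240,175,330,235)),("scene",(285,260,370,340))):
    im=cv2.imread(f"pics/{n}4.png");x0,y0,x1,y1=bx;h=cv2.cvtColor(im[y0:y1,x0:x1],cv2.COLOR_BGR2HSV)
    m=cv2.inRange(h,(170,150,60),(180,255,255))|cv2.inRange(h,(0,200,60),(3,255,255))
    k,l,st,ce=cv2.connectedComponentsWithStats(m);i=1+np.argmax(st[1:,4]);ps.append(ce[i]+[x0,y0]);print(n,ps[-1],st[i],"+",bx[:2])
P,e=tri(cam("top"),ps[0],cam("scene"),ps[1]);print(P,e,G(P));print("top@175",G(plane(cam("top"),ps[0],185)[0]));s=sense();print("tcp",G(s["tool_pos"]))
```

```text
top [285. 186.] [45 11  1  1  1] + (240, 175)
scene [312.69230769 291.46153846] [25 28  6  8 13] + (285, 260)
[670.6882746  127.52280738 192.47392903] 2.1804554486730092 [ 78.   59.2 192.5]
top@175 [ 79.4  61.1 185. ]
tcp [-90.8  56.3 252.6]
```

Call:
apply_moves(
  deltas=[
    [-1,-0.07,0,0,0,0,0],
    [-1,0,0,0,0,0,0],
    [-1,0,0,0,0,0,0],
    [-1,0,0,0,0,0,0],
    [-1,0,0,0,0,0,0],
    [-1,0,0,0,0,0,0],
    [-1,0,0,0,0,0,0],
    [-0.1,0,0,0,0,0,0],
  ],
)

```text
time: 11.58
tool_pos: [714.1, 112.4, 251.7]
tcp_rot: [-179.9, -0.2, 167.3]
ft_force: [1.6, -0.0, 0.1]
finger_gap: -0.2
grip_force: 0.0
```

Call:
apply_moves(
  deltas=[
    [0,0,0,0,0,0,0],
    [0,0,0.8,0,0,0,0],
    [0,0,0.8,0,0,0,0],
    [0,0,0.75,0,0,0,0],
    [0,0,0,0,0,0,0],
    [0,0,0,0,0,0,0],
  ],
)

```text
time: 12.32
tool_pos: [713.7, 113.4, 184.8]
tcp_rot: [180.0, 0.1, 167.4]
ft_force: [0.8, 0.0, 0.4]
finger_gap: -0.1
grip_force: 0.0
```

Run:
```python
from h import *
c0=np.array([581.6,86.9]);u=np.array([.2193,.9757]);G=lambda P:np.r_[(P[:2]-c0)@[u[1],-u[0]],(P[:2]-c0)@u,P[2]].round(1)
print("tcp",G(sense()["tool_pos"]))
im=snapshot("scene")[:,:,::-1];w=snapshot("wrist")[:,:,::-1]
cv2.imwrite("pics/v5.png",np.hstack([cv2.resize(w,(400,300)),cv2.resize(im[190:370,220:460],(400,300),interpolation=2)]))
```

```text
tcp [123.1  54.8 184.8]
```

View pics/v5.png

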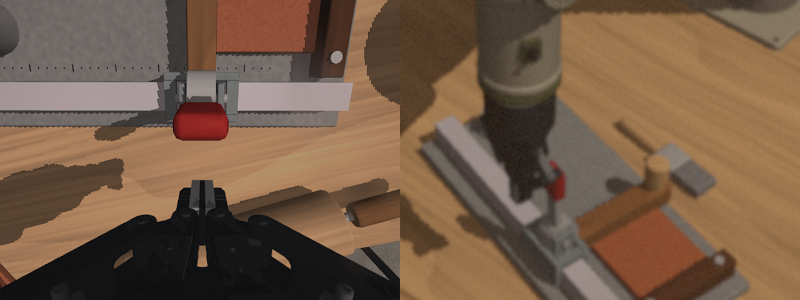

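Fingers are in line with the red grip, at (201,120) in the wrist half, and stand clear on its +x side. I push along the arc.

Call:
apply_moves(
  deltas=[
    [0.85,0,0.1,0,0,0,0],
    [0.43,0,0,0,0,0,0],
    [0.43,0,0,0,0,0,0],
    [0.53,0,0.13,0,0,0,0],
    [0.53,0,0.13,0,0,0,0],
  ],
)

```text
time: 13.05
tool_pos: [633.2, 131.5, 174.8]
tcp_rot: [179.9, 0.2, 167.3]
ft_force: [0.5, -0.6, -0.4]
finger_gap: 0.1
grip_force: 0.6
```

Call:
apply_moves(
  deltas=[
    [0.34,0,0.22,0,0,0,0],
    [0.34,0,0.22,0,0,0,0],
    [0.28,0,0.31,0,0,0,0],
    [0.28,0,0.31,0,0,0,0],
  ],
)

```text
time: 13.55
tool_pos: [598.3, 139.6, 144.1]
tcp_rot: [179.9, 0.4, 167.3]
ft_force: [3.7, -2.2, 12.7]
finger_gap: 0.2
grip_force: 6.8
```

Call:
apply_moves(
  deltas=[
    [0.15,0,0.25,0,0,0,0],
    [0.15,0,0.25,0,0,0,0],
    [0.15,0,0.25,0,0,0,0],
    [0.1,0,0.2,0,0,0,0],
  ],
)

```text
time: 14.05
tool_pos: [583.8, 142.9, 116.1]
tcp_rot: [179.9, 0.5, 167.3]
ft_force: [9.9, -2.6, 11.2]
finger_gap: 0.5
grip_force: 6.6
```

Call:
apply_moves(
  deltas=[
    [0,0,0.1,0,0,0,0],
    [0,0,0,0,0,0,0],
  ],
)

```text
time: 14.3
tool_pos: [583.9, 143.0, 114.5]
tcp_rot: [179.9, 0.5, 167.3]
ft_force: [1.8, -2.5, 20.8]
finger_gap: -0.1
grip_force: 10.4
```

Call:
apply_moves(
  deltas=[
    [0,0,0.1,0,0,0,0],
    [0,0,0,0,0,0,0],
    [0,0,0,0,0,0,0],
  ],
)

```text
time: 14.68
tool_pos: [584.0, 143.1, 113.9]
tcp_rot: [179.9, 0.5, 167.3]
ft_force: [-8.0, -4.7, 38.6]
finger_gap: 0.2
grip_force: 18.1
```

Call:
apply_moves(
  deltas=[
    [0,0,-0.8,0,0,0,0],
    [0,0,-1,0,0,0,0],
    [0,0,-1,0,0,0,0],
    [0,0,-1,0,0,0,0],
    [1,0,-1,0,0,0,0],
    [1,0,0,0,0,0,0],
    [1,0,0,0,0,0,0],
    [0,0,0,0,0,0,0],
  ],
)

```text
time: 15.68
tool_pos: [490.7, 163.4, 250.3]
tcp_rot: [-180.0, -0.0, 167.4]
ft_force: [-0.3, -0.4, -0.4]
finger_gap: -0.3
grip_force: 0.0
```

Run:
```python
from h import *
s=sense();print(s["tool_pos"],s["ft_force"])
w=snapshot("wrist")[:,:,::-1];im=snapshot("scene")[:,:,::-1];t=snapshot("top")[:,:,::-1];cv2.imwrite("pics/w6.png",w)
cv2.imwrite("pics/v6.png",np.hstack([cv2.resize(w,(400,300)),cv2.resize(im[235:415,215:455],(400,300),interpolation=2)]))
```

```text
[490.69736458 163.3578919  250.34426445] [-0.32907257 -0.38419218 -0.40811599]
```

View pics/v6.png

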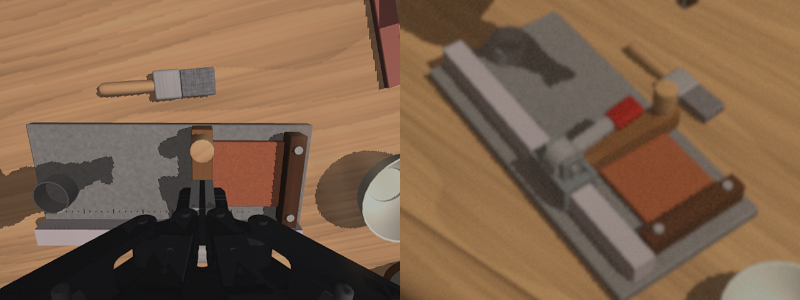

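The lever is folded down over the beam, its red grip at (625,112) in the scene half, and the tile sits between the fence and the stop. One last check of the opening from the pixels.

Run:
```python
from h import *
c=cam("wrist");w=cv2.imread("pics/w6.png");u=np.array([.2193,.9757]);v=np.array([.9757,-.2193])
h=cv2.cvtColor(w,cv2.COLOR_BGR2HSV);m=cv2.inRange(h,(3,140,60),(12,255,255));m[:,:335]=0;m[:215]=0
k,l,st,ce=cv2.connectedComponentsWithStats(m);i=1+np.argmax(st[1:,4]);print(st[i])
for r in(235,250,265,280):
    x=np.where(l[r]==i)[0];P=plane(c,[[x[0],r],[x[-1],r]],30);print(r,x[0],x[-1],(P[:,:2]@u).round(1))
K=plane(c,(323,240),98)[0];S=plane(c,(477,239),50)[0];print("knob->screw",(S-K)[:2]@u,"snug 137.5")
```

```text
[  335   225   120   105 10968]
235 343 454 [285.3 390.3]
250 341 452 [283.7 389.9]
265 335 451 [278.1 390.4]
280 335 449 [278.2 390. ]
knob->screw 137.71041887596675 snug 137.5
```

```bash
python3 -c "
from bench import *
print(hand_in())"
```

```text
the job is handed in; nothing more can be done
None
```

The tile is trapped snugly and squarely against the end stop, with the red lever folded down to lock. My last measurement put the opening within about 0.2 mm of a snug fit. The job is handed in with the arm clear and took about 16 s; no verdict came back.

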